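# Start the ceiling fan from the table buttons

## Robot

A 7-joint arm with a two-finger parallel gripper is mounted at the origin on the work surface. World frame = base frame: x ahead of the robot, y to its left, z up, the work surface at z = 0. Lengths are in m, angles in rad, forces in N, time in s.
With the tool pointing down it reaches from about 0.425 to 0.925 m from the base axis. Payload 6.8 kg.
Tool frame: the origin (TCP) lies midway between the tips of the shut fingers; the grasp point (between the pads) lies 19 mm behind it; z points along the fingers, y is the direction in which the jaws open and shut (so a half turn about z gives the same grasp; the last joint's range is limited). The gripper opens to 85 mm and grips with 20 to 120 N. Pads are 22 mm wide; open, the fingers measure 114 mm over their backs; the gripper's body (76 mm by 85 mm) begins 54 mm behind the grasp point. The pads swing forward as they close: fully open they stand 13 mm farther back than shut.
Start: joints at [-1.336, 0.477, 0.022, 1.555, -0.011, 1.109, -0.083], TCP at [0.227, 0.636, 0.231] pointing down, gripper open.
Joint ranges: [-2.96, 2.96], [-0.34, 2.1], [-1.41, 1.46], [0.24, 2.44], [-1.37, 4.51], [0.17, 1.92], [-2.96, 2.96]. Speed limits (rad/s): [2.39, 2.39, 3.14, 3.14, 3.14, 3.14, 3.14].

## Interface

Orientations are given as a unit quaternion [w, x, y, z].
In Python, from station import readout, eyes, ticket gives the robot as it stands. The module is installed in compiled form; this text tells all that it offers.
- The arm moves only by the shell command python3 -m crank 'ROWS' [FORCE]. ROWS is JSON, a list of rows, each an object of numbers: "jaw": the opening in per cent of the stroke, from 0 (shut) to 100 (fully open); "x", "y", "z": the shift along the tool's x, y, z in mm; "ax", "ay", "az": the turn, a rotation vector about the tool's x, y, z in degrees. In form: [{"jaw": .., "x": .., "y": .., "z": .., "ax": .., "ay": .., "az": ..}, ...]. A call has 1 to 12 rows; each row shifts and turns the commanded pose from where the row before left it, along the tool's axes as they then stand; what a row does not reach is not made up. A row lasts 1/8 s, in which the tool goes at most 62.5 mm and 10.7 degrees, less where a joint would pass 70% of its speed; a pose out of reach is approached as far as the arm can. A call with a gripper value outside its range is refused whole. The fingers move at their own pace and stop on an object; FORCE is the grip in N (left out, the last holds). Time passes only in rows, so rows that do not move let the fingers close. It gives the time, the measured TCP pose, the force and the opening at its end, in the units of the state.
- readout.get_obs(): the state, without advancing time (a new reading comes with each control period).
- eyes.read_camera(name): name is "side" or "top"; returns (picture, depth): 420x560x3 uint8, red, green, blue; 420x560 float32, m along the optical axis (not along the pixel's ray), 0 where there is no reading.
- eyes.calibration(name): a dict with "fx", "fy", "cx", "cy" (pixels), "R" (3x3) and "t" (3): a world point X has camera coordinates R X + t. Camera axes: x right, y down, z forward; pixel columns grow to the right and rows downward; lengths in m; the calibration is good to about 2 mm. A picture is of the moment at which its call begins. calibration takes no time and is no camera call.
- ticket.hand_in(): hands the job in, once; it reports no verdict.
The state is a dict: "t": time; "q": joint angles; "joint_vel": joint speeds; "joint_torque": joint torques, N m; "eef_pos": TCP position; "tool_rot": TCP orientation; "contact_force": force on the tool from outside, world axes, zero at the start; "torque": the same for the moment, N m; "gripper_width": opening from 0.0 (shut) to 1.0 (fully open).
Only numpy, scipy, OpenCV 4.12 (cv2) and the standard library are available. Lean on these libraries where they do the work, as an engineer would, in place of code of your own. Each camera call takes 0.05 s, during which the arm holds its last target. There are 200 camera calls.

## Task

Start the ceiling fan before the thali is served: with the fingertips, press the caps of the push-buttons on the table down until each stays down, first the green one (mains), then the white one (fan), then the blue one (slow breeze). Press each one lightly, leave the red cap up, do not lift the button units or push them about, and leave the plate, bowls and tumbler undisturbed.

Things in the scene. Friction and masses are not known exactly. Their poses are not given: they have to be found in the camera images.
- green_puck: loose battery-powered push-button unit with the green cap: a black round housing 66 mm across and 26 mm high standing on the table, about 0.35 kg; origin at the centre of its underside, z up. The cap, 40 mm across, stands up out of its middle; its flat top is 42 mm above the table when up and 34 mm (still 8 mm proud of the housing) when latched fully down
- green_top (a point): centre of the flat top of the green cap; it goes down with the cap
- green_key (a joint): how far the green cap is pressed in, in m: 0 up, 0.008 fully down. It has no return spring: it slides down against a steady drag of about 3 N and stays where it is left; it counts as on when more than 5 mm down. The cap sits on its stem with a stiff cushion of about 3 N per mm (up to 5 mm) that springs back, so the fingertips go about 1 mm further than this value while it slides, and after the bottom of the stroke the push rises by 3 N per mm
- white_puck: loose battery-powered push-button unit with the white cap: a black round housing 66 mm across and 26 mm high standing on the table, about 0.35 kg; origin at the centre of its underside, z up. The cap, 40 mm across, stands up out of its middle; its flat top is 42 mm above the table when up and 34 mm (still 8 mm proud of the housing) when latched fully down
- white_top (a point): centre of the flat top of the white cap; it goes down with the cap
- white_key (a joint): how far the white cap is pressed in, in m: 0 up, 0.008 fully down. It has no return spring: it slides down against a steady drag of about 3 N and stays where it is left; it counts as on when more than 5 mm down. The cap sits on its stem with a stiff cushion of about 3 N per mm (up to 5 mm) that springs back, so the fingertips go about 1 mm further than this value while it slides, and after the bottom of the stroke the push rises by 3 N per mm
- blue_puck: loose battery-powered push-button unit with the blue cap: a black round housing 66 mm across and 26 mm high standing on the table, about 0.35 kg; origin at the centre of its underside, z up. The cap, 40 mm across, stands up out of its middle; its flat top is 42 mm above the table when up and 34 mm (still 8 mm proud of the housing) when latched fully down
- blue_top (a point): centre of the flat top of the blue cap; it goes down with the cap
- blue_key (a joint): how far the blue cap is pressed in, in m: 0 up, 0.008 fully down. It has no return spring: it slides down against a steady drag of about 3 N and stays where it is left; it counts as on when more than 5 mm down. The cap sits on its stem with a stiff cushion of about 3 N per mm (up to 5 mm) that springs back, so the fingertips go about 1 mm further than this value while it slides, and after the bottom of the stroke the push rises by 3 N per mm
- red_puck: loose battery-powered push-button unit with the red cap: a black round housing 66 mm across and 26 mm high standing on the table, about 0.35 kg; origin at the centre of its underside, z up. The cap, 40 mm across, stands up out of its middle; its flat top is 42 mm above the table when up and 34 mm (still 8 mm proud of the housing) when latched fully down
- red_top (a point): centre of the flat top of the red cap; it goes down with the cap
- red_key (a joint): how far the red cap is pressed in, in m: 0 up, 0.008 fully down. It has no return spring: it slides down against a steady drag of about 3 N and stays where it is left; it counts as on when more than 5 mm down. The cap sits on its stem with a stiff cushion of about 3 N per mm (up to 5 mm) that springs back, so the fingertips go about 1 mm further than this value while it slides, and after the bottom of the stroke the push rises by 3 N per mm
- plate: round steel thali plate, 260 mm across, 18 mm high, loose on the table; origin at the centre of its underside; only a bystander
- bowl_on_plate: smaller mustard yellow melamine bowl, 100 mm across the rim, 45 mm high, standing on the steel plate; origin at the centre of its underside; only a bystander
- bowl: larger mustard yellow melamine bowl, 120 mm across the rim, 50 mm high, on the table; origin at the centre of its underside; only a bystander
- tumbler: clear glass tumbler, 68 mm across, 95 mm high, upright on the table; origin at the centre of its underside; only a bystander
Things that resemble listed ones, but are neither listed nor needed, are in the scene too. What is shaped like the blue_puck but turquoise is not meant. Leave any pink or purple look-alike of the white_puck alone.

How it is judged:
On the way, in this order (a step that is already met when the one before it is completed fails the run):
1. the green cap is pressed down by the fingers, the others still up (value of joint green_key above 0.005 m and contact force between the fingers and green_puck above 0.3 N and value of joint each of white_key, blue_key, red_key below 0.003 m).
2. then the white cap is pressed down by the fingers (value of joint each of green_key, white_key above 0.005 m and contact force between the fingers and white_puck above 0.3 N and value of joint each of blue_key, red_key below 0.003 m).
3. then the blue cap is pressed down by the fingers (value of joint each of green_key, white_key, blue_key above 0.005 m and contact force between the fingers and blue_puck above 0.3 N and value of joint red_key below 0.003 m).
At the end, for the whole second after the job is handed in: the green, white and blue caps are each more than 5 mm down and the red one less than 3 mm; all four units stand flat and at rest within 20 mm of where they began, and the plate, bowls and tumbler stand upright, at rest and within 20 mm of where they began (value of joint each of green_key, white_key, blue_key above 0.005 m and value of joint red_key below 0.003 m and distance of each of green_puck, white_puck, blue_puck, red_puck, plate, bowl_on_plate, bowl, tumbler from where it was at the start of the episode below 0.02 m and height (world z) of each of green_puck, white_puck, blue_puck, red_puck below 0.006 m and angle between each of green_puck, white_puck, blue_puck, red_puck's own z axis and vertical below 0.1 rad and linear speed of each of green_puck, white_puck, blue_puck, red_puck, plate, bowl_on_plate, bowl, tumbler below 0.02 m/s and angle between each of plate, bowl_on_plate, bowl, tumbler's own z axis and vertical below 0.15 rad); the robot touches nothing.
It fails at once if caps pressed out of order: the white one went 3 mm down before the green one was on, or the blue one before the white one was on ((value of joint white_key above 0.003 m and value of joint green_key below 0.005 m) or (value of joint blue_key above 0.003 m and value of joint white_key below 0.005 m)).
It fails at once if the red cap was pressed (3 mm) (value of joint red_key above 0.003 m).
It fails at once if a button unit was pressed harder than 25 N (contact force between any of the fingers, the arm and green_puck above 25 N or contact force between any of the fingers, the arm and white_puck above 25 N or contact force between any of the fingers, the arm and blue_puck above 25 N or contact force between any of the fingers, the arm and red_puck above 25 N).
It fails at once if a button unit was lifted 10 mm, tipped, or pushed more than 20 mm along the table (height (world z) of any of green_puck, white_puck, blue_puck, red_puck above 0.01 m or angle between any of green_puck, white_puck, blue_puck, red_puck's own z axis and vertical above 0.2 rad or distance of any of green_puck, white_puck, blue_puck, red_puck from where it was at the start of the episode above 0.02 m).
It fails at once if the plate, a bowl or the tumbler was shifted 20 mm, or the tumbler or a bowl tipped (distance of any of plate, bowl_on_plate, bowl, tumbler from where it was at the start of the episode above 0.02 m or angle between any of plate, bowl_on_plate, bowl, tumbler's own z axis and vertical above 0.3 rad).
It also fails if it takes over 54 s, if anything falls off the work surface, if the arm or the gripper's body presses on something with over 40 N, if the wrist force passes 120 N, or if a joint passes its speed limit or range.

## Working session

There is one attempt and no reset: what is moved stays moved. The work goes in short steps, Python scripts to look and compute and a shell command to move; the robot and the scene stay as the last step left them, time stands still between calls to the robot, and variables do not carry over. Pictures are saved under pics/ and viewed, about 8 in all and at most 12, crops included, and the job is handed in when it is done.

```bash
mkdir -p pics; python3 - <<'E'
from station import readout, eyes
import cv2,numpy as np
for n in ("top","side"):
    p,d=eyes.read_camera(n); np.savez(f"{n}0.npz",p=p,d=d,**eyes.calibration(n))
    cv2.imwrite(f"pics/{n}0.png",p[:,:,::-1])
o=readout.get_obs();print({k:np.round(v,3) for k,v in o.items()})
E
```

```text
{'t': np.float64(0.1), 'q': array([-1.336,  0.478,  0.022,  1.556, -0.012,  1.109, -0.083]), 'joint_vel': array([ 0.001, -0.003,  0.001, -0.003, -0.001,  0.   , -0.001]), 'joint_torque': array([ 4.0000e-03, -5.9777e+01,  1.6140e+00, -2.8196e+01,  1.3000e-02,
        5.0000e-03,  0.0000e+00]), 'eef_pos': array([0.227, 0.635, 0.23 ]), 'tool_rot': array([-0.   ,  0.171,  0.985, -0.001]), 'contact_force': array([-0.163,  0.471, -0.432]), 'torque': array([ 0.048, -0.022, -0.014]), 'gripper_width': np.float64(0.999)}
```

View pics/top0.png

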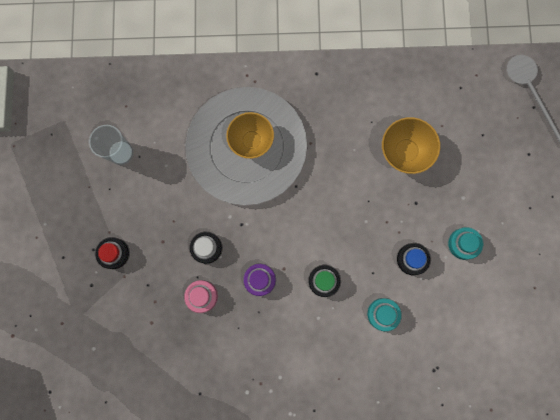

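View pics/side0.png

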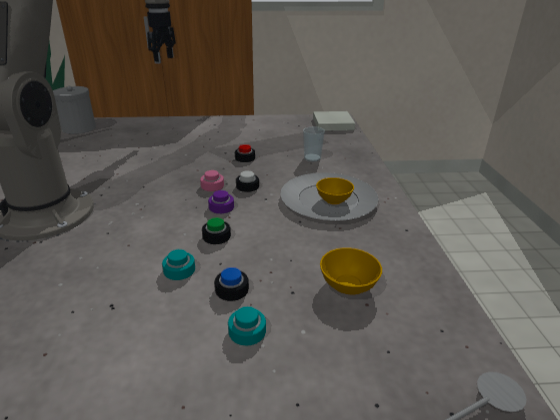

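The top view shows the green cap at about (324,281), white (204,247), blue (416,259) and red (109,253). The side view has the same caps at (215,226), (247,177), (231,276) and (245,150). The turquoise, pink and purple units are look-alikes.

```bash
cat > m.py <<'E'
import numpy as np,cv2
def pts(n,seed,win=16,tol=45):
    c=np.load(f"{n}0.npz");p=c['p'].astype(int);d=c['d'];u,v=seed
    ref=np.median(p[v-1:v+2,u-1:u+2].reshape(-1,3),0)
    m=np.zeros(d.shape,bool);m[v-win:v+win,u-win:u+win]=True
    m&=(np.abs(p-ref).sum(2)<tol)&(d>0)
    vv,uu=np.nonzero(m);z=d[m]
    X=np.c_[(uu-c['cx'])/c['fx']*z,(vv-c['cy'])/c['fy']*z,z]
    return (X-c['t'])@c['R']
for n,S in (("top",dict(green=(324,281),white=(204,247),blue=(416,259),red=(109,253))),("side",dict(green=(215,224),white=(247,175),blue=(231,274),red=(245,148)))):
    for k,s in S.items():
        W=pts(n,s);h=np.median(W[:,2]);W=W[abs(W[:,2]-h)<.004]
        (cx,cy),r=cv2.minEnclosingCircle(W[:,:2].astype(np.float32))
        print(n,k,len(W),"z",h.round(4),"mean",W[:,:2].mean(0).round(4),"circ",round(cx,4),round(cy,4),"d",round(2*r,4))
E
python3 m.py
```

```text
top green 279 z 0.0421 mean [ 0.4394 -0.1264] circ 0.4393 -0.1263 d 0.0387
top white 238 z 0.0422 mean [0.5127 0.1176] circ 0.5129 0.1176 d 0.0367
top blue 275 z 0.0424 mean [ 0.4797 -0.3099] circ 0.4793 -0.3101 d 0.0383
top red 250 z 0.0417 mean [0.5055 0.3126] circ 0.506 0.3126 d 0.0386
side green 118 z 0.0426 mean [ 0.4423 -0.1314] circ 0.4416 -0.1304 d 0.0367
side white 59 z 0.0427 mean [0.5154 0.1135] circ 0.5143 0.1139 d 0.0365
side blue 187 z 0.0429 mean [ 0.4823 -0.3139] circ 0.4822 -0.3132 d 0.0371
side red 44 z 0.0416 mean [0.5084 0.3031] circ 0.5075 0.3038 d 0.033
```

All four cap tops measure about 42 mm high and 37–39 mm across, as given, and the two cameras agree within about 5 mm. I'll use the averages: green (0.440,-0.128), white (0.514,0.116), blue (0.481,-0.311). First I shut the jaws and travel high.

```bash
python3 -m crank '[{"jaw":0,"x":-34,"y":-26},{"jaw":0,"x":-34,"y":-26},{"jaw":0,"x":-34,"y":-26},{"jaw":0,"x":-34,"y":-26},{"jaw":0,"x":-34,"y":-26},{"jaw":0,"x":-34,"y":-26},{"jaw":0,"x":-34,"y":-26},{"jaw":0,"x":-34,"y":-26},{"jaw":0,"x":-34,"y":-26},{"jaw":0,"x":-34,"y":-26},{"jaw":0,"x":-34,"y":-26},{"jaw":0,"x":-34,"y":-26}]' 20
cat > go.py <<'E'
import sys,numpy as np
from station import readout
from scipy.spatial.transform import Rotation as R
o=readout.get_obs();q=o['tool_rot'];r=R.from_quat([q[1],q[2],q[3],q[0]])
print("pos",o['eef_pos'].round(4),"F",o['contact_force'].round(2),"w",o['gripper_width'].round(3),"t",o['t'].round(2),"q",o['q'].round(2),"zaxis",r.as_matrix()[:,2].round(3))
if len(sys.argv)>1: print("tool shift mm",(r.inv().apply(np.array(list(map(float,sys.argv[1:4])))-o['eef_pos'])*1000).round(1))
E
python3 go.py 0.440 -0.128 0.12
```

```text
schema error: expected keys jaw, x, y, z, ax, ay, az
Traceback (most recent call last):
  File "go.py", line 5, in <module>
    print("pos",o['eef_pos'].round(4),"F",o['contact_force'].round(2),"w",o['gripper_width'].round(3),"t",o['t'].round(2),"q",o['q'].round(2),"zaxis",r.as_matrix()[:,2].round(3))
                                                                          ^^^^^^^^^^^^^^^^^^^^^^^^
AttributeError: 'float' object has no attribute 'round'
```

All keys are required in every row.

```bash
python3 -m crank '[{"jaw":0,"x":-41,"y":-31,"z":0,"ax":0,"ay":0,"az":0},{"jaw":0,"x":-41,"y":-31,"z":0,"ax":0,"ay":0,"az":0},{"jaw":0,"x":-41,"y":-31,"z":0,"ax":0,"ay":0,"az":0},{"jaw":0,"x":-41,"y":-31,"z":0,"ax":0,"ay":0,"az":0},{"jaw":0,"x":-41,"y":-31,"z":0,"ax":0,"ay":0,"az":0},{"jaw":0,"x":-41,"y":-31,"z":0,"ax":0,"ay":0,"az":0},{"jaw":0,"x":-41,"y":-31,"z":0,"ax":0,"ay":0,"az":0},{"jaw":0,"x":-41,"y":-31,"z":0,"ax":0,"ay":0,"az":0},{"jaw":0,"x":-41,"y":-31,"z":0,"ax":0,"ay":0,"az":0},{"jaw":0,"x":-41,"y":-31,"z":0,"ax":0,"ay":0,"az":0},{"jaw":0,"x":0,"y":0,"z":0,"ax":0,"ay":0,"az":0}]' 20
sed -i "s/o\['gripper_width'\].round(3)/round(float(o['gripper_width']),3)/;s/o\['t'\].round(2)/round(float(o['t']),2)/" go.py
python3 go.py 0.440 -0.128 0.12
```

```text
t: 1.48
eef_pos: [0.5109, 0.201, 0.2311]
tool_rot: [0.0, 0.175, 0.985, -0.001]
contact_force: [-0.5, 0.4, -0.2]
gripper_width: 0.003
pos [0.5109 0.201  0.2311] F [-0.53  0.42 -0.19] w 0.003 t 1.48 q [-0.67  0.27  0.22  1.87 -0.07  1.01  0.8 ] zaxis [ 0.001 -0.002 -1.   ]
tool shift mm [ -46.4 -333.1  111.8]
```

```bash
python3 -m crank '[{"jaw":0,"x":-6,"y":-42,"z":0,"ax":0,"ay":0,"az":0},{"jaw":0,"x":-6,"y":-42,"z":0,"ax":0,"ay":0,"az":0},{"jaw":0,"x":-6,"y":-42,"z":0,"ax":0,"ay":0,"az":0},{"jaw":0,"x":-6,"y":-42,"z":0,"ax":0,"ay":0,"az":0},{"jaw":0,"x":-6,"y":-42,"z":0,"ax":0,"ay":0,"az":0},{"jaw":0,"x":-6,"y":-42,"z":0,"ax":0,"ay":0,"az":0},{"jaw":0,"x":-6,"y":-42,"z":0,"ax":0,"ay":0,"az":0},{"jaw":0,"x":-4,"y":-39,"z":0,"ax":0,"ay":0,"az":0},{"jaw":0,"x":0,"y":0,"z":40,"ax":0,"ay":0,"az":0},{"jaw":0,"x":0,"y":0,"z":40,"ax":0,"ay":0,"az":0},{"jaw":0,"x":0,"y":0,"z":32,"ax":0,"ay":0,"az":0},{"jaw":0,"x":0,"y":0,"z":0,"ax":0,"ay":0,"az":0}]'
python3 go.py 0.440 -0.128 0.055
```

```text
t: 2.98
eef_pos: [0.4383, -0.1221, 0.1175]
tool_rot: [-0.003, 0.17, 0.985, -0.0]
contact_force: [-0.3, -1.4, 0.4]
gripper_width: -0.0
pos [ 0.4383 -0.1221  0.1175] F [-0.28 -1.37  0.36] w -0.0 t 2.98 q [-0.21  0.3   0.41  2.19 -0.18  0.69  1.55] zaxis [-0.005  0.    -1.   ]
tool shift mm [-3.9 -4.9 62.5]
```

```bash
python3 -m crank '[{"jaw":0,"x":-4,"y":-5,"z":20,"ax":0,"ay":0,"az":0},{"jaw":0,"x":0,"y":0,"z":20,"ax":0,"ay":0,"az":0},{"jaw":0,"x":0,"y":0,"z":18,"ax":0,"ay":0,"az":0},{"jaw":0,"x":0,"y":0,"z":6,"ax":0,"ay":0,"az":0},{"jaw":0,"x":0,"y":0,"z":0,"ax":0,"ay":0,"az":0}]'
python3 go.py 0.440 -0.128 0.033
python3 - <<'E'
from station import eyes
import cv2,numpy as np
a=cv2.resize(eyes.read_camera("top")[0][200:360,220:440],None,fx=2.5,fy=2.5)
b=cv2.resize(eyes.read_camera("side")[0][150:310,140:300],None,fx=2.5,fy=2.5)
cv2.imwrite("pics/a1.png",np.hstack([a[:,:400],b])[:,:,::-1])
E
```

```text
t: 3.6
eef_pos: [0.4429, -0.129, 0.056]
tool_rot: [0.0, 0.17, 0.985, 0.0]
contact_force: [-0.2, -0.1, -0.1]
gripper_width: 0.001
pos [ 0.4429 -0.129   0.056 ] F [-0.24 -0.06 -0.13] w 0.001 t 3.6 q [-0.14  0.42  0.35  2.21 -0.27  0.55  1.64] zaxis [ 0.001  0.    -1.   ]
tool shift mm [ 3.1 -0.1 23. ]
```

View pics/a1.png

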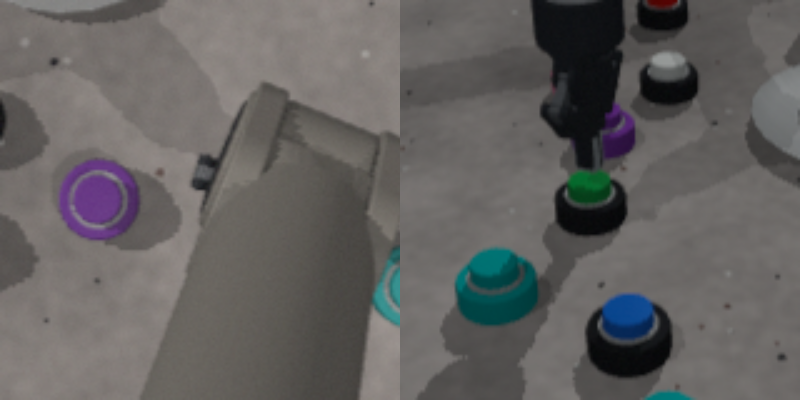

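In the side crop, the shut fingertips at (590,165) are centred over the green cap at (590,185). I'll press in small rows.

```bash
python3 -m crank '[{"jaw":0,"x":3,"y":0,"z":8,"ax":0,"ay":0,"az":0},{"jaw":0,"x":0,"y":0,"z":3,"ax":0,"ay":0,"az":0},{"jaw":0,"x":0,"y":0,"z":3,"ax":0,"ay":0,"az":0},{"jaw":0,"x":0,"y":0,"z":3,"ax":0,"ay":0,"az":0},{"jaw":0,"x":0,"y":0,"z":3,"ax":0,"ay":0,"az":0},{"jaw":0,"x":0,"y":0,"z":2,"ax":0,"ay":0,"az":0},{"jaw":0,"x":0,"y":0,"z":0,"ax":0,"ay":0,"az":0}]'
python3 go.py 0.440 -0.128 0.0325
```

```text
t: 4.58
eef_pos: [0.4393, -0.1281, 0.0331]
tool_rot: [-0.0, 0.171, 0.985, 0.0]
contact_force: [-1.8, 0.7, 3.1]
gripper_width: -0.002
pos [ 0.4393 -0.1281  0.0331] F [-1.77  0.69  3.14] w -0.002 t 4.58 q [-0.12  0.46  0.32  2.23 -0.3   0.49  1.67] zaxis [-0.  0. -1.]
tool shift mm [-0.6  0.4  0.6]
```

```bash
python3 -m crank '[{"jaw":0,"x":0,"y":0,"z":1,"ax":0,"ay":0,"az":0},{"jaw":0,"x":0,"y":0,"z":1,"ax":0,"ay":0,"az":0},{"jaw":0,"x":0,"y":0,"z":0,"ax":0,"ay":0,"az":0}]'
```

```text
t: 4.95
eef_pos: [0.4394, -0.1281, 0.0315]
tool_rot: [-0.0, 0.171, 0.985, 0.0]
contact_force: [-2.2, 0.4, 7.4]
gripper_width: -0.0
```

Force has risen from the 3 N plateau to 7.4 N, so green is bottomed. Next I raise and go over to white.

```bash
python3 -m crank '[{"jaw":0,"x":0,"y":0,"z":-10,"ax":0,"ay":0,"az":0},{"jaw":0,"x":0,"y":0,"z":-30,"ax":0,"ay":0,"az":0},{"jaw":0,"x":0,"y":0,"z":-40,"ax":0,"ay":0,"az":0},{"jaw":0,"x":2,"y":36,"z":0,"ax":0,"ay":0,"az":0},{"jaw":0,"x":2,"y":36,"z":0,"ax":0,"ay":0,"az":0},{"jaw":0,"x":2,"y":36,"z":0,"ax":0,"ay":0,"az":0},{"jaw":0,"x":2,"y":36,"z":0,"ax":0,"ay":0,"az":0},{"jaw":0,"x":2,"y":36,"z":0,"ax":0,"ay":0,"az":0},{"jaw":0,"x":2,"y":36,"z":0,"ax":0,"ay":0,"az":0},{"jaw":0,"x":0,"y":38,"z":0,"ax":0,"ay":0,"az":0},{"jaw":0,"x":0,"y":0,"z":30,"ax":0,"ay":0,"az":0},{"jaw":0,"x":0,"y":0,"z":0,"ax":0,"ay":0,"az":0}]'
python3 go.py 0.514 0.116 0.055
python3 - <<'E'
from station import eyes
import cv2,numpy as np
a=cv2.resize(eyes.read_camera("top")[0][200:360,180:340],None,fx=2.5,fy=2.5)
b=cv2.resize(eyes.read_camera("side")[0][110:270,170:330],None,fx=2.5,fy=2.5)
cv2.imwrite("pics/a2.png",np.hstack([a,b])[:,:,::-1])
E
```

```text
t: 6.45
eef_pos: [0.5122, 0.1149, 0.0802]
tool_rot: [-0.001, 0.17, 0.985, -0.001]
contact_force: [-1.1, -0.8, 0.3]
gripper_width: -0.005
pos [0.5122 0.1149 0.0802] F [-1.05 -0.84  0.29] w -0.005 t 6.45 q [-0.6   0.45  0.32  2.05 -0.23  0.67  1.1 ] zaxis [-0.003 -0.002 -1.   ]
tool shift mm [-1.4  1.7 25.1]
```

View pics/a2.png

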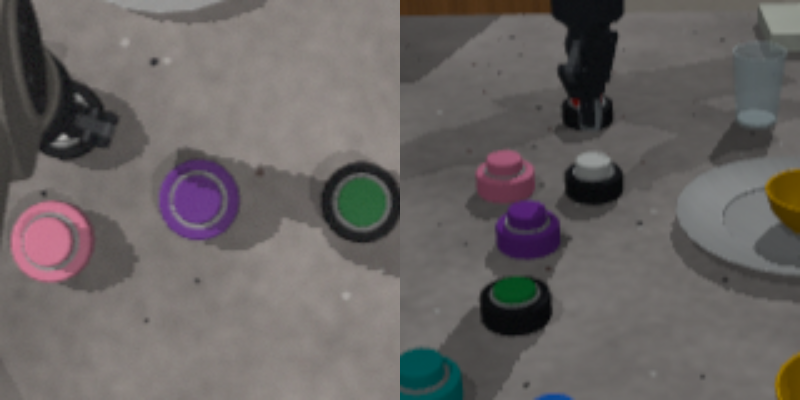

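The green cap at (515,290) in the side crop is visibly lower now and its housing hasn't shifted. The fingers are above white, with tips at (590,125) over the cap at (593,165). Now I descend and press.

```bash
python3 -m crank '[{"jaw":0,"x":-1,"y":1,"z":20,"ax":0,"ay":0,"az":0},{"jaw":0,"x":0,"y":0,"z":12,"ax":0,"ay":0,"az":0},{"jaw":0,"x":0,"y":0,"z":3,"ax":0,"ay":0,"az":0},{"jaw":0,"x":0,"y":0,"z":3,"ax":0,"ay":0,"az":0},{"jaw":0,"x":0,"y":0,"z":3,"ax":0,"ay":0,"az":0},{"jaw":0,"x":0,"y":0,"z":3,"ax":0,"ay":0,"az":0},{"jaw":0,"x":0,"y":0,"z":2,"ax":0,"ay":0,"az":0},{"jaw":0,"x":0,"y":0,"z":0,"ax":0,"ay":0,"az":0}]'
python3 go.py 0.514 0.116 0.0315
```

```text
t: 7.55
eef_pos: [0.5152, 0.1157, 0.0354]
tool_rot: [0.0, 0.171, 0.985, 0.0]
contact_force: [0.6, -0.0, 2.7]
gripper_width: 0.005
pos [0.5152 0.1157 0.0354] F [ 0.64 -0.02  2.73] w 0.005 t 7.55 q [-0.57  0.53  0.29  2.07 -0.27  0.58  1.14] zaxis [ 0.001  0.    -1.   ]
tool shift mm [ 1.2 -0.1  3.9]
```

```bash
python3 -m crank '[{"jaw":0,"x":0,"y":0,"z":2,"ax":0,"ay":0,"az":0},{"jaw":0,"x":0,"y":0,"z":1,"ax":0,"ay":0,"az":0},{"jaw":0,"x":0,"y":0,"z":1,"ax":0,"ay":0,"az":0},{"jaw":0,"x":0,"y":0,"z":0,"ax":0,"ay":0,"az":0}]'
```

```text
t: 8.05
eef_pos: [0.5152, 0.1157, 0.0316]
tool_rot: [0.0, 0.171, 0.985, 0.0]
contact_force: [-0.1, -1.3, 7.4]
gripper_width: -0.002
```

```bash
python3 -m crank '[{"jaw":0,"x":0,"y":0,"z":-15,"ax":0,"ay":0,"az":0},{"jaw":0,"x":0,"y":0,"z":-40,"ax":0,"ay":0,"az":0},{"jaw":0,"x":-12,"y":-46,"z":-10,"ax":0,"ay":0,"az":0},{"jaw":0,"x":-12,"y":-46,"z":0,"ax":0,"ay":0,"az":0},{"jaw":0,"x":-12,"y":-46,"z":0,"ax":0,"ay":0,"az":0},{"jaw":0,"x":-13,"y":-46,"z":0,"ax":0,"ay":0,"az":0},{"jaw":0,"x":-13,"y":-46,"z":0,"ax":0,"ay":0,"az":0},{"jaw":0,"x":-13,"y":-46,"z":0,"ax":0,"ay":0,"az":0},{"jaw":0,"x":-13,"y":-46,"z":0,"ax":0,"ay":0,"az":0},{"jaw":0,"x":-12,"y":-46,"z":0,"ax":0,"ay":0,"az":0},{"jaw":0,"x":-12,"y":-45,"z":0,"ax":0,"ay":0,"az":0},{"jaw":0,"x":0,"y":0,"z":0,"ax":0,"ay":0,"az":0}]'
python3 -m crank '[{"jaw":0,"x":0,"y":0,"z":0,"ax":0,"ay":0,"az":0}]'
python3 go.py 0.481 -0.311 0.055
python3 - <<'E'
from station import eyes
import cv2,numpy as np
a=cv2.resize(eyes.read_camera("top")[0][180:340,180:340],None,fx=2.5,fy=2.5)
b=cv2.resize(eyes.read_camera("side")[0][140:300,160:320],None,fx=2.5,fy=2.5)
cv2.imwrite("pics/a3.png",np.hstack([a,b])[:,:,::-1])
E
```

```text
t: 9.55
eef_pos: [0.4797, -0.3152, 0.097]
tool_rot: [0.0, 0.174, 0.985, -0.001]
contact_force: [-0.2, 1.1, 0.0]
gripper_width: 0.0
t: 9.68
eef_pos: [0.4813, -0.31, 0.0963]
tool_rot: [-0.0, 0.171, 0.985, 0.001]
contact_force: [-0.1, 0.2, 1.3]
gripper_width: -0.001
pos [ 0.4813 -0.31    0.0963] F [-0.06  0.19  1.25] w -0.001 t 9.68 q [ 0.17  0.5   0.38  1.94 -0.26  0.75  1.93] zaxis [-0.001  0.001 -1.   ]
tool shift mm [-0.1 -1.1 41.3]
```

View pics/a3.png

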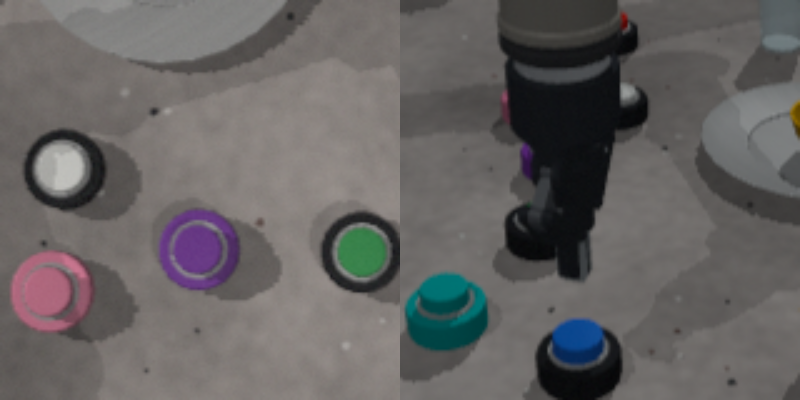

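White (65,165) and green (360,250) in the top crop are unmoved. In the side crop the tips at (575,275) are above the blue cap at (578,340). Now I press blue.

```bash
python3 -m crank '[{"jaw":0,"x":0,"y":-1,"z":25,"ax":0,"ay":0,"az":0},{"jaw":0,"x":0,"y":0,"z":20,"ax":0,"ay":0,"az":0},{"jaw":0,"x":0,"y":0,"z":6,"ax":0,"ay":0,"az":0},{"jaw":0,"x":0,"y":0,"z":3,"ax":0,"ay":0,"az":0},{"jaw":0,"x":0,"y":0,"z":3,"ax":0,"ay":0,"az":0},{"jaw":0,"x":0,"y":0,"z":3,"ax":0,"ay":0,"az":0},{"jaw":0,"x":0,"y":0,"z":2,"ax":0,"ay":0,"az":0},{"jaw":0,"x":0,"y":0,"z":0,"ax":0,"ay":0,"az":0}]'
```

```text
t: 10.78
eef_pos: [0.4816, -0.3119, 0.0344]
tool_rot: [0.0, 0.17, 0.985, 0.0]
contact_force: [1.2, 1.0, 2.7]
gripper_width: -0.002
```

```bash
python3 -m crank '[{"jaw":0,"x":0,"y":0,"z":1,"ax":0,"ay":0,"az":0},{"jaw":0,"x":0,"y":0,"z":1,"ax":0,"ay":0,"az":0},{"jaw":0,"x":0,"y":0,"z":1,"ax":0,"ay":0,"az":0},{"jaw":0,"x":0,"y":0,"z":0,"ax":0,"ay":0,"az":0}]'
```

```text
t: 11.28
eef_pos: [0.4815, -0.312, 0.0317]
tool_rot: [0.0, 0.171, 0.985, 0.0]
contact_force: [-0.4, 2.0, 7.9]
gripper_width: 0.002
```

```bash
python3 -m crank '[{"jaw":0,"x":0,"y":0,"z":-15,"ax":0,"ay":0,"az":0},{"jaw":0,"x":0,"y":0,"z":-45,"ax":0,"ay":0,"az":0},{"jaw":0,"x":0,"y":0,"z":-50,"ax":0,"ay":0,"az":0},{"jaw":0,"x":0,"y":0,"z":-50,"ax":0,"ay":0,"az":0},{"jaw":0,"x":-13,"y":-40,"z":0,"ax":0,"ay":0,"az":0},{"jaw":0,"x":-13,"y":-40,"z":0,"ax":0,"ay":0,"az":0},{"jaw":0,"x":-13,"y":-40,"z":0,"ax":0,"ay":0,"az":0},{"jaw":0,"x":-13,"y":-40,"z":0,"ax":0,"ay":0,"az":0},{"jaw":0,"x":-13,"y":-40,"z":0,"ax":0,"ay":0,"az":0},{"jaw":0,"x":0,"y":0,"z":0,"ax":0,"ay":0,"az":0},{"jaw":0,"x":0,"y":0,"z":0,"ax":0,"ay":0,"az":0}]'
python3 - <<'E'
from station import eyes
import cv2,numpy as np
for n in ("top","side"):
    p,d=eyes.read_camera(n); np.savez(f"{n}0.npz",p=p,d=d,**eyes.calibration(n))
    cv2.imwrite(f"pics/{n}9.png",p[:,:,::-1])
E
python3 m.py
```

```text
t: 12.65
eef_pos: [0.4747, -0.5216, 0.1912]
tool_rot: [-0.0, 0.171, 0.985, 0.0]
contact_force: [0.5, -0.6, 0.5]
gripper_width: 0.003
top green 273 z 0.0341 mean [ 0.4393 -0.1263] circ 0.4392 -0.1257 d 0.0385
top white 244 z 0.034 mean [0.513  0.1178] circ 0.5134 0.118 d 0.0371
top blue 256 z 0.0341 mean [ 0.4795 -0.3096] circ 0.4801 -0.3099 d 0.0381
top red 245 z 0.042 mean [0.5054 0.3125] circ 0.5061 0.3131 d 0.0385
side green 121 z 0.3064 mean [ 0.4753 -0.5535] circ 0.4765 -0.5458 d 0.0411
side white 56 z 0.0346 mean [0.5164 0.1141] circ 0.5172 0.1161 d 0.0368
side blue 157 z 0.035 mean [ 0.485  -0.3131] circ 0.4842 -0.312 d 0.0366
side red 37 z 0.0409 mean [0.511  0.3045] circ 0.5117 0.3061 d 0.0345
```

View pics/top9.png

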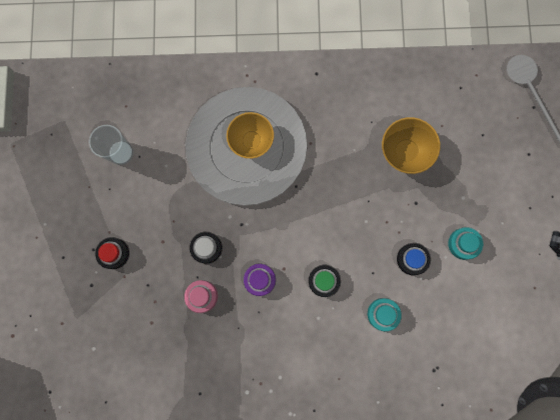

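The green, white and blue caps are at 34 mm and red at 42 mm. Nothing has moved, and the arm is clear at the lower right.

```bash
python3 -c "
from station import ticket
print(ticket.hand_in())"
```

```text
the job is handed in; nothing more can be done
None
```

I pressed the green, white and blue caps in that order with the shut fingertips, then moved the arm clear and handed the job in at about 13 s. It gave no verdict.

- **Force:** after each press, the settled wrist-force reading was 7.4–7.9 N, against the 25 N limit. Readings came only at the end of each call, so I did not see peaks in between.
- **Caps:** in the last top view, green, white and blue are at 34 mm (fully down) and red is at 42 mm (still up).
- **Units:** in the top view all four units are within about 1 mm of where they began.
- **Plate, bowls and tumbler:** by eye these look unmoved in the top view; I did not measure them.

**Checks that disagreed:** the side camera's final green reading was useless because the arm blocked its view, so green rests on the top view. The side camera's positions also differed from the top camera's by up to 5 mm for the pressed caps and about 10 mm for red.

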